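# Find the worn shock mount and push its tag down

### The arm

A 6-joint arm with a two-finger parallel gripper is mounted at the origin on a cart in front of the work surface, level with it; the furniture and walls round the work are solid. World frame = base frame: x ahead of the robot, y to its left, z up, the work surface at z = 0. Lengths are in m, angles in rad, forces in N, time in s.
With the tool pointing down it reaches from about 0.4 to 0.825 m from the base axis. Payload 7 kg.
Tool frame: the origin (TCP) lies on the centre line of the jaws, within the pads' length; the fingertips stand 14 mm ahead of it and the grasp point (between the pads) lies 5 mm behind it; z points along the fingers, y is the line along which they close (so a half turn about z gives the same grasp; the last joint's range is limited). The gripper opens to 88 mm and grips with 3 to 60 N. Pads are 19 mm wide; open, the fingers measure 130 mm over their backs; the gripper's body (78 mm by 193 mm) begins 47 mm behind the grasp point.
Start: joints at [-0.824, 0.359, 0.012, 0, -1.224, -0.288], TCP at [0.299, -0.605, 0.241] pointing down, gripper open.
Joint ranges: [-3.07, 3.07], [-1.43, 2.12], [-1.02, 1.25], [-3.03, 1.67], [-3.05, -0], [-3.03, 3.03]. Speed limits (rad/s): [2.39, 2.39, 3.01, 3.14, 3.14, 3.14].

### API

Orientations are given as [roll, pitch, yaw] about the fixed x, y, z axes, in that order (R = Rz(yaw) Ry(pitch) Rx(roll)).
In Python, from station import arm gives the robot as it stands.
- The arm moves only by the tool move_arm, never from a script. Its argument "rows" is a list of rows, each an object with "translation": the shift along the tool's x, y, z in cm, a list of three; "rot": the turn, a rotation vector about the tool's x, y, z in degrees, a list of three; "hand": the closure, from 0 (fully open) to 1 (shut). A call has 1 to 8 rows; each row is the pose to reach, as a shift and turn from the pose commanded when the call began, along the tool's axes at that moment; what a row does not reach only later rows make up. A row lasts 1/12 s, in which the tool goes at most 41.7 mm and 7.16 degrees, less where a joint would pass 70% of its speed; a pose out of reach is approached as far as the arm can. A call with a gripper value outside its range is refused whole. The fingers move at their own pace and stop on an object; "squeeze" is the grip in N (left out, the last holds). Time passes only in rows, so rows that repeat a pose let the fingers close. It gives the time, the measured TCP pose, the force, the opening and the grip force at its end, in the units of the state.
- arm.get_state(): the state, without advancing time (a new reading comes with each control period).
- arm.grab_frame(name): name is "side" or "top"; returns (picture, depth): 420x560x3 uint8, red, green, blue; 420x560 float32, m along the optical axis (not along the pixel's ray), 0 where there is no reading.
- arm.camera_params(name): a dict with "vfov" (degrees; the focal length in pixels is half the picture's height over the tangent of half this angle, whatever the lens; pixels are square), "cx", "cy" (the principal point, pixels), "k1" (the pictures are not rectified: a ray, as slopes to the right and down, at radius r is drawn at 1 + k1 r^2 times it, then the intrinsics apply), "position" and "orientation" of the camera in the world. Camera axes: x right, y down, z forward; pixel columns grow to the right and rows downward; lengths in m; the calibration is good to about 2 mm. A picture is of the moment at which its call begins. camera_params takes no time and is no camera call.
- arm.job_done(): hands the job in; it is judged then, once.
Trained networks look in the newest picture that a camera, given by its name, has taken for a name from the list of things; names that differ only in an ending like _2 or _b are one class to them, and where a whole thing is asked for, a point or a joint stands for the part that bears it (a point fixed in the world has none). Each returns a list of dicts, best first, with "p" (0 to 1); they miss things now and then, are a little off and sometimes report something else, mostly with a low value. They report only what shows in the picture. A call takes as long as a camera call.
- arm.search_frame(label, camera): "point" ([x, y, z] in m, in the coordinates of the camera as it stood for that picture, good to about 4 mm: the middle of the surface that is visible of it).
- arm.pinpoint(label, camera): "point" ([x, y, z] in m, in the coordinates of the camera as it stood for that picture, good to about 4 mm: a listed point, or the origin of a listed thing).
The state is a dict: "t": time; "q": joint angles; "qd": joint speeds; "joint_efforts": joint torques, N m; "eef_pos": TCP position; "ee_rot": TCP orientation; "force": force on the tool from outside, world axes, zero at the start; "moment": the same for the moment, N m; "width": finger opening in m; "gripper_force": force on a finger pad.
Only numpy, scipy, OpenCV 4.12 (cv2) and the standard library are available. Lean on these libraries where they do the work, as an engineer would, in place of code of your own. Each camera call takes 0.05 s, during which the arm holds its last target. There are 200 camera calls.

### The job

One of the three spring shock mounts for the centrifuge has gone soft. With the fingertips, press the pads one after another from left to right (as seen from the robot), each at least halfway down, to feel which is the softest, then push that mount's tag fully down. Let the pads come back up, leave the other two tags up, and do not disturb the things lying around; nothing is to be picked up.

Things in the scene. Friction and masses are not known exactly. Their poses are not given: they have to be found in the camera images.
- mount_a: One of three look-alike shock mounts, bolted down in a row across the bench (left = largest y). Neither name nor looks tell its place or softness. Base plate 145 x 66 x 10 mm, from 105 mm in front of (-x) to 40 mm behind the origin, which lies under the plate on the pad's axis; z up, -x towards its tag and roughly the robot.
- pad_a_top (a point): Centre of the top of mount_a's pad: a round rubber-faced cap 54 mm wide (rubber 50 mm) on a coil spring, top 62 mm above the bench when up. Moves with the pad.
- pad_a (a joint): Travel of mount_a's pad in m: 0 up, 0.012 pressed down to its stop; it springs back. The three springs differ: each is twice as stiff as the next softer one; pressed 8 mm they push back with about 4, 8 and 16 N.
- tag_a_top (a point): Centre of the top of mount_a's tag: a T-shaped steel push tag, head 22 x 30 x 6 mm, over a grey guide block (30 x 40 mm, top 40 mm above the bench), 68 mm in front (-x) of the pad's axis; top 63 mm above the bench when up. Moves with the tag.
- tag_a (a joint): Travel of mount_a's tag in m: 0 up, 0.016 fully down; moves against about 3 N of friction and stays where it is left. Starts between 0 and 0.002.
- mount_b: One of three look-alike shock mounts, bolted down in a row across the bench (left = largest y). Neither name nor looks tell its place or softness. Base plate 145 x 66 x 10 mm, from 105 mm in front of (-x) to 40 mm behind the origin, which lies under the plate on the pad's axis; z up, -x towards its tag and roughly the robot.
- pad_b_top (a point): Centre of the top of mount_b's pad: a round rubber-faced cap 54 mm wide (rubber 50 mm) on a coil spring, top 62 mm above the bench when up. Moves with the pad.
- pad_b (a joint): Travel of mount_b's pad in m: 0 up, 0.012 pressed down to its stop; it springs back. The three springs differ: each is twice as stiff as the next softer one; pressed 8 mm they push back with about 4, 8 and 16 N.
- tag_b_top (a point): Centre of the top of mount_b's tag: a T-shaped steel push tag, head 22 x 30 x 6 mm, over a grey guide block (30 x 40 mm, top 40 mm above the bench), 68 mm in front (-x) of the pad's axis; top 63 mm above the bench when up. Moves with the tag.
- tag_b (a joint): Travel of mount_b's tag in m: 0 up, 0.016 fully down; moves against about 3 N of friction and stays where it is left. Starts between 0 and 0.002.
- mount_c: One of three look-alike shock mounts, bolted down in a row across the bench (left = largest y). Neither name nor looks tell its place or softness. Base plate 145 x 66 x 10 mm, from 105 mm in front of (-x) to 40 mm behind the origin, which lies under the plate on the pad's axis; z up, -x towards its tag and roughly the robot.
- pad_c_top (a point): Centre of the top of mount_c's pad: a round rubber-faced cap 54 mm wide (rubber 50 mm) on a coil spring, top 62 mm above the bench when up. Moves with the pad.
- pad_c (a joint): Travel of mount_c's pad in m: 0 up, 0.012 pressed down to its stop; it springs back. The three springs differ: each is twice as stiff as the next softer one; pressed 8 mm they push back with about 4, 8 and 16 N.
- tag_c_top (a point): Centre of the top of mount_c's tag: a T-shaped steel push tag, head 22 x 30 x 6 mm, over a grey guide block (30 x 40 mm, top 40 mm above the bench), 68 mm in front (-x) of the pad's axis; top 63 mm above the bench when up. Moves with the tag.
- tag_c (a joint): Travel of mount_c's tag in m: 0 up, 0.016 fully down; moves against about 3 N of friction and stays where it is left. Starts between 0 and 0.002.
- jar: Specimen jar with a screw lid, 52 x 52 x 69 mm, stands behind the mounts; loose bystander, leave it alone. Origin at the centre of its underside.
- dish: Lidded round dish, 60 mm wide, 16 mm high, behind the mounts; loose bystander, leave it alone. Origin at the centre of its underside.
- vial: Small vial lying down, 17 x 48 x 17 mm, behind the mounts; loose bystander, leave it alone. Origin at the centre of its underside.
- black_marker: Marker pen lying across the front of the bench, 14 x 122 x 15 mm; loose bystander, leave it alone. Origin at the centre of its underside.
- forceps: Steel forceps lying across the front of the bench, 17 x 121 x 8 mm; loose bystander, leave it alone. Origin at the centre of its underside.
- cover: Round rotor cover with a knob, 109 mm wide, 31 mm high, right of the mounts; loose bystander, leave it alone. Origin at the centre of its underside.
- rack: Microtube rack, 122 x 165 x 55 mm, far right; loose bystander, leave it alone. Origin at the centre of its underside.

How it is judged:
By the outcome, as a careful person would: the job done as asked, in the order asked, and still so for the second after the job is handed in, with the robot touching nothing.
It also fails if it takes over 51 s, if anything falls off the work surface, if the arm or the gripper's body presses on something with over 40 N, if the wrist force passes 120 N, or if a joint passes its speed limit or range.

## Working session

There is one attempt and no reset: what is moved stays moved. The work goes in short steps, Python scripts to look and compute and a tool call to move; the robot and the scene stay as the last step left them, time stands still between calls to the robot, and variables do not carry over. Pictures are saved under pics/ and viewed, at most 10 in all, crops included, and the job is handed in when it is done.

Besides the shell and the picture viewer there is one more tool, called after "Request:" in YAML: its name, and indented under it one key for each argument. move_arm: Moves the arm, as the interface text tells. Its arguments: {"type":"object","properties":{"rows":{"type":"array","items":{"type":"object","properties":{"translation":{"type":"array","items":{"type":"number"}},"rot":{"type":"array","items":{"type":"number"}},"hand":{"type":"number"}}}},"squeeze":{"type":"number"}},"required":["rows"]}

```bash
mkdir -p pics
cat > h.py <<'E'
import numpy as np, cv2
from scipy.spatial.transform import Rotation as R
from station import arm
def cam(n):
    p=arm.camera_params(n); return p
def Rm(o):
    o=np.array(o,float)
    if o.shape==(3,3): return o
    if o.shape==(4,): return R.from_quat(o).as_matrix()
    return R.from_euler('xyz',o).as_matrix()
def w(p,pt): return Rm(p['orientation'])@np.array(pt)+np.array(p['position'])
E
python3 - <<'E'
from h import *
np.set_printoptions(precision=4,suppress=True)
for n in ['top','side']:
    p=cam(n); print(n,p)
    im,d=arm.grab_frame(n); cv2.imwrite(f'pics/{n}0.png',im[:,:,::-1]); np.save(f'{n}0.npy',d)
    for l in ['pad_a_top','tag_a_top','mount_a']:
        for r in arm.pinpoint(l,n): print(l,round(r['p'],2),w(p,r['point']))
print(arm.get_state())
E
```

```text
top {'vfov': 43.873014111058204, 'cx': 277.00375153051976, 'cy': 210.0505197933193, 'k1': 0.01582536020152963, 'position': array([ 0.2952, -0.0625,  1.4642]), 'orientation': array([-2.996 , -0.0237, -1.594 ])}
pad_a_top 0.79 [0.4982 0.2238 0.064 ]
pad_a_top 0.72 [0.5092 0.0712 0.0638]
tag_a_top 0.67 [0.4289 0.2261 0.066 ]
tag_a_top 0.36 [ 0.4311 -0.078   0.0583]
mount_a 0.81 [ 0.5036 -0.0812 -0.0019]
mount_a 0.64 [0.4982 0.2243 0.0012]
mount_a 0.59 [0.5088 0.071  0.0003]
side {'vfov': 57.24480253237141, 'cx': 278.6276380321073, 'cy': 203.43793213302274, 'k1': 0.03604268839841628, 'position': array([0.3054, 0.7009, 0.462 ]), 'orientation': array([-2.0146, -0.0011, -2.8929])}
pad_a_top 0.72 [ 0.4994 -0.077   0.0011]
pad_a_top 0.36 [ 0.4388 -0.3967  0.001 ]
tag_a_top 0.64 [0.4295 0.2243 0.0662]
mount_a 0.9 [ 0.4992 -0.08   -0.0008]
mount_a 0.79 [ 0.4948  0.2253 -0.0007]
mount_a 0.61 [0.5064 0.0708 0.0013]
mount_a 0.22 [0.4946 0.2202 0.0654]
{'t': 0.4, 'q': array([-0.8239,  0.3587,  0.0118, -0.    , -1.2241, -0.2881]), 'qd': array([ 0.0011, -0.0004, -0.0011, -0.001 ,  0.0017, -0.0001]), 'joint_efforts': array([  0.001 , -58.1672,  29.2923,   6.9935,   0.0109,  -0.0001]), 'eef_pos': array([ 0.2989, -0.6051,  0.2404]), 'ee_rot': array([ 3.1413, -0.    , -2.6828]), 'force': array([-0.6513,  0.4307,  0.8303]), 'moment': array([ 0.0369,  0.0223, -0.0007]), 'gripper_force': 0.0, 'width': 0.0880905539069089}
```

View pics/top0.png

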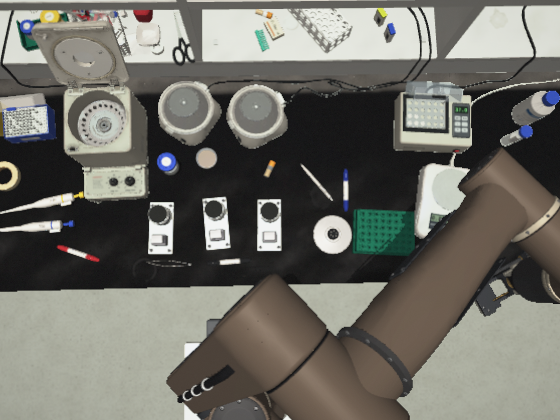

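View pics/side0.png

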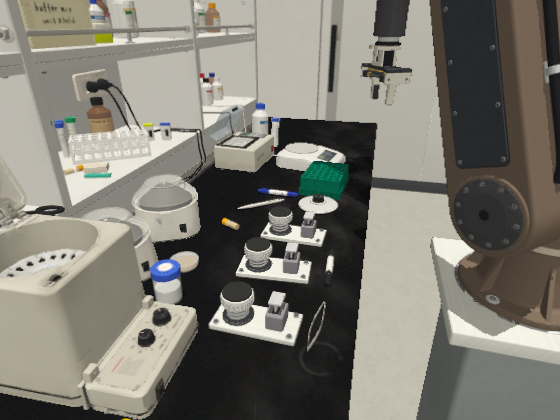

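The top view shows the mounts at about pixels (160,228), (215,222) and (268,224). Their pads face the back and their tags the robot, which matches the networks' y ≈ 0.225, 0.071 and -0.08. Next I'll refine the positions with depth and check clearances.

```bash
cat >> h.py <<'E'
def cloud(n,d):
    p=cam(n); H,W=d.shape; f=H/2/np.tan(np.radians(p['vfov'])/2)
    K=np.array([[f,0,p['cx']],[0,f,p['cy']],[0,0,1]])
    u,v=np.meshgrid(np.arange(W,dtype=float),np.arange(H,dtype=float))
    s=cv2.undistortPoints(np.stack([u,v],-1).reshape(-1,1,2),K,np.array([p['k1'],0,0,0,0.])).reshape(H,W,2)
    P=np.dstack([s,np.ones((H,W))])*d[...,None]
    Q=P@Rm(p['orientation']).T+np.array(p['position']); Q[d==0]=np.nan
    return Q
E
python3 - <<'E'
from h import *
np.set_printoptions(precision=4,suppress=True)
for n in ['top','side']:
    Q=cloud(n,np.load(n+'0.npy')).reshape(-1,3)
    x,y,z=Q.T
    m=(x>.35)&(x<.58)&(abs(y)<.3)&(z<.02);print(n,'bench z',np.nanmedian(z[m]))
    for cx,cy in [(.498,.224),(.508,.071),(.503,-.08)]:
        for nm,dx,r in [('pad',0,.034),('tag',-.069,.026)]:
            m=(np.hypot(x-cx-dx,y-cy)<r)&(z>.05)&(z<.075)
            q=Q[m]; print(nm,m.sum(),'mean',q.mean(0),'mid',(q.min(0)+q.max(0))/2,'ext',np.ptp(q,axis=0),'zmed',np.median(q[:,2]))
    for a in [(.3,.62,.14,.34),(.3,.62,-.02,.17),(.3,.62,-.2,.02),(.2,.62,-.7,-.1),(.6,.7,-.2,.34)]:
        m=(x>a[0])&(x<a[1])&(y>a[2])&(y<a[3]); print(a,'zmax',np.nanmax(z[m]) if m.any() else None, (Q[m&(z>.08)]).mean(0) if (m&(z>.08)).any() else '')
E
```

```text
top bench z 0.000530001406679137
pad 326 mean [0.4948 0.2227 0.0603] mid [0.4956 0.2226 0.0593] ext [0.0519 0.0531 0.0183] zmed 0.06084267103616181
tag 99 mean [0.4282 0.2258 0.0611] mid [0.4285 0.2258 0.0611] ext [0.0223 0.0289 0.0166] zmed 0.061106604682386934
pad 312 mean [0.5054 0.0735 0.0604] mid [0.5058 0.0749 0.0598] ext [0.0531 0.0522 0.0195] zmed 0.06016412371225255
tag 92 mean [0.4385 0.0685 0.0621] mid [0.4384 0.0692 0.0624] ext [0.0219 0.0304 0.0143] zmed 0.06188656910482582
pad 319 mean [ 0.4974 -0.08    0.0602] mid [ 0.498  -0.0801  0.0595] ext [0.0532 0.052  0.0189] zmed 0.060448011830234405
tag 87 mean [ 0.431  -0.0798  0.0619] mid [ 0.4312 -0.08    0.0612] ext [0.0203 0.0274 0.0144] zmed 0.06168498381694265
(0.3, 0.62, 0.14, 0.34) zmax 0.07310710614414817 
(0.3, 0.62, -0.02, 0.17) zmax 0.06958792811843395 
(0.3, 0.62, -0.2, 0.02) zmax 0.8017167513983786 [ 0.3045 -0.0726  0.7866]
(0.2, 0.62, -0.7, -0.1) zmax 0.8222887704784893 [ 0.3173 -0.3547  0.683 ]
(0.6, 0.7, -0.2, 0.34) zmax 0.1973228957716402 [0.6573 0.2915 0.1575]
side bench z -0.00025212932311308167
pad 669 me
[... 287 characters left out ...]
[0.0532 0.0539 0.0136] zmed 0.060621276997716966
tag 113 mean [0.4394 0.0706 0.0608] mid [0.4399 0.0677 0.0568] ext [0.0229 0.031  0.0127] zmed 0.061375180360850934
pad 264 mean [ 0.4977 -0.0708  0.0588] mid [ 0.4996 -0.076   0.0564] ext [0.0537 0.051  0.0128] zmed 0.0604651161975257
tag 76 mean [ 0.4313 -0.0739  0.0599] mid [ 0.432  -0.0763  0.0567] ext [0.022  0.0299 0.0121] zmed 0.06044950789511938
(0.3, 0.62, 0.14, 0.34) zmax 0.06921038014809505 
(0.3, 0.62, -0.02, 0.17) zmax 0.06379227872467863 
(0.3, 0.62, -0.2, 0.02) zmax 0.06281402809353726 
(0.2, 0.62, -0.7, -0.1) zmax 0.5095795962341102 [ 0.2975 -0.5769  0.3816]
(0.6, 0.7, -0.2, 0.34) zmax 0.19157028483477562 [0.6428 0.3051 0.1503]
```

Request:
move_arm:
  rows:
    - {"translation": [-4, 3.4, 0], "rot": [0, 0, 4], "hand": 1}
    - {"translation": [-7.5, 6.5, 0], "rot": [0, 0, 8], "hand": 1}
    - {"translation": [-11, 9.5, 0], "rot": [0, 0, 12], "hand": 1}
    - {"translation": [-14, 12, 0], "rot": [0, 0, 16], "hand": 1}
    - {"translation": [-17, 14.5, 0], "rot": [0, 0, 20], "hand": 1}
    - {"translation": [-20, 17, 0], "rot": [0, 0, 24], "hand": 1}
    - {"translation": [-23, 19.5, 0], "rot": [0, 0, 26.3], "hand": 1}
    - {"translation": [-25.5, 21.5, 0], "rot": [0, 0, 26.3], "hand": 1}
  squeeze: 5

```text
t: 1.07
eef_pos: [0.4325, -0.2978, 0.2409]
ee_rot: [-3.141, 0.001, 3.138]
force: [1.5, -0.7, -0.8]
width: 0.0399
gripper_force: 0.0
```

Request:
move_arm:
  rows:
    - {"translation": [-1, 3.5, 0], "rot": [0, 0, 0], "hand": 1}
    - {"translation": [-2, 7, 0], "rot": [0, 0, 0], "hand": 1}
    - {"translation": [-3, 10.5, 0], "rot": [0, 0, 0], "hand": 1}
    - {"translation": [-4, 14, 0], "rot": [0, 0, 0], "hand": 1}
    - {"translation": [-5, 17.5, 0], "rot": [0, 0, 0], "hand": 1}
    - {"translation": [-6, 21, 1], "rot": [0, 0, 0], "hand": 1}
    - {"translation": [-6.4, 24.5, 2], "rot": [0, 0, 0], "hand": 1}
    - {"translation": [-6.4, 28, 3], "rot": [0, 0, 0], "hand": 1}

```text
t: 1.73
eef_pos: [0.4969, -0.0178, 0.2106]
ee_rot: [3.141, 0.001, 3.142]
force: [1.3, 0.1, 0.3]
width: 0.0004
gripper_force: 0.0
```

Request:
move_arm:
  rows:
    - {"translation": [0, 3.5, 1], "rot": [0, 0, 0], "hand": 1}
    - {"translation": [0, 7, 2], "rot": [0, 0, 0], "hand": 1}
    - {"translation": [0, 10.5, 3], "rot": [0, 0, 0], "hand": 1}
    - {"translation": [0, 14, 4], "rot": [0, 0, 0], "hand": 1}
    - {"translation": [0, 17.5, 5], "rot": [0, 0, 0], "hand": 1}
    - {"translation": [0, 21, 6], "rot": [0, 0, 0], "hand": 1}
    - {"translation": [0, 24.2, 7], "rot": [0, 0, 0], "hand": 1}
    - {"translation": [0, 24.2, 8], "rot": [0, 0, 0], "hand": 1}

```text
t: 2.4
eef_pos: [0.4972, 0.2273, 0.1304]
ee_rot: [3.14, 0.002, -3.138]
force: [0.6, -1.0, 0.5]
width: 0.0007
gripper_force: 0.0
```

Request:
move_arm:
  rows:
    - {"translation": [0, 0, 1.5], "rot": [0, 0, 0], "hand": 1}
    - {"translation": [0, 0, 3], "rot": [0, 0, 0], "hand": 1}
    - {"translation": [0, 0, 4], "rot": [0, 0, 0], "hand": 1}
    - {"translation": [0, 0, 4.7], "rot": [0, 0, 0], "hand": 1}
    - {"translation": [0, 0, 4.7], "rot": [0, 0, 0], "hand": 1}
    - {"translation": [0, 0, 4.7], "rot": [0, 0, 0], "hand": 1}
    - {"translation": [0, 0, 4.7], "rot": [0, 0, 0], "hand": 1}
    - {"translation": [0, 0, 4.7], "rot": [0, 0, 0], "hand": 1}

```text
t: 3.07
eef_pos: [0.4969, 0.2225, 0.0845]
ee_rot: [3.141, 0.001, 3.141]
force: [-0.3, 0.0, 0.3]
width: 0.0005
gripper_force: 0.0
```

Run:
```python
from h import *
s=arm.get_state();print(s['eef_pos'],s['ee_rot'],s['force'],s['moment'])
im,d=arm.grab_frame('side'); cv2.imwrite('pics/s1.png',cv2.resize(im[200:380,160:400,::-1],None,fx=3,fy=3))
```

```text
[0.49686223 0.22253089 0.08445907] [3.14062089e+00 1.20694678e-03 3.14130151e+00] [-0.33319211  0.04153337  0.26756032] [-0.04076198 -0.04407286  0.0780833 ]
```

View pics/s1.png

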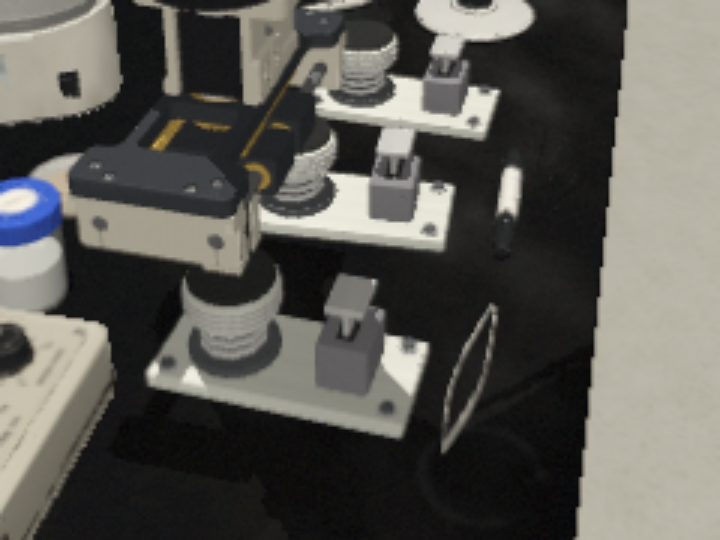

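The picture shows the closed fingertips just above the left pad, at about crop pixel (235,270). The tag and forceps are clear, so I'm pressing in steps and reading the force.

Request:
move_arm:
  rows:
    - {"translation": [0, 0, 0.5], "rot": [0, 0, 0], "hand": 1}
    - {"translation": [0, 0, 0.9], "rot": [0, 0, 0], "hand": 1}
    - {"translation": [0, 0, 1.2], "rot": [0, 0, 0], "hand": 1}
    - {"translation": [0, 0, 1.2], "rot": [0, 0, 0], "hand": 1}
    - {"translation": [0, 0, 1.2], "rot": [0, 0, 0], "hand": 1}
    - {"translation": [0, 0, 1.2], "rot": [0, 0, 0], "hand": 1}

```text
t: 3.62
eef_pos: [0.4967, 0.2226, 0.0719]
ee_rot: [3.141, 0.001, -3.142]
force: [-0.0, -0.1, 4.1]
width: 0.0008
gripper_force: 2.4
```

Request:
move_arm:
  rows:
    - {"translation": [0, 0, 0.2], "rot": [0, 0, 0], "hand": 1}
    - {"translation": [0, 0, 0.3], "rot": [0, 0, 0], "hand": 1}
    - {"translation": [0, 0, 0.3], "rot": [0, 0, 0], "hand": 1}
    - {"translation": [0, 0, 0.3], "rot": [0, 0, 0], "hand": 1}
    - {"translation": [0, 0, 0.3], "rot": [0, 0, 0], "hand": 1}
    - {"translation": [0, 0, 0.3], "rot": [0, 0, 0], "hand": 1}

```text
t: 4.12
eef_pos: [0.4968, 0.2226, 0.0692]
ee_rot: [3.141, 0.001, -3.141]
force: [-0.9, -0.2, 6.5]
width: 0.0009
gripper_force: 3.5
```

Request:
move_arm:
  rows:
    - {"translation": [0, 0, 0.2], "rot": [0, 0, 0], "hand": 1}
    - {"translation": [0, 0, 0.2], "rot": [0, 0, 0], "hand": 1}
    - {"translation": [0, 0, 0.2], "rot": [0, 0, 0], "hand": 1}
    - {"translation": [0, 0, 0.2], "rot": [0, 0, 0], "hand": 1}
    - {"translation": [0, 0, 0.2], "rot": [0, 0, 0], "hand": 1}
    - {"translation": [0, 0, 0.2], "rot": [0, 0, 0], "hand": 1}

```text
t: 4.62
eef_pos: [0.4968, 0.2226, 0.0673]
ee_rot: [3.141, 0.001, -3.141]
force: [-1.3, 0.7, 8.4]
width: 0.0001
gripper_force: 4.2
```

Left pad is about 0.95 N/mm, so it looks like the medium spring. Moving on to the middle pad.

Request:
move_arm:
  rows:
    - {"translation": [0, 0, -1.5], "rot": [0, 0, 0], "hand": 1}
    - {"translation": [0, 0, -3.5], "rot": [0, 0, 0], "hand": 1}
    - {"translation": [0, -3, -4], "rot": [0, 0, 0], "hand": 1}
    - {"translation": [-0.9, -6, -4], "rot": [0, 0, 0], "hand": 1}
    - {"translation": [-0.9, -9, -4], "rot": [0, 0, 0], "hand": 1}
    - {"translation": [-0.9, -12, -4], "rot": [0, 0, 0], "hand": 1}
    - {"translation": [-0.9, -14.8, -4], "rot": [0, 0, 0], "hand": 1}
    - {"translation": [-0.9, -14.8, -4], "rot": [0, 0, 0], "hand": 1}

```text
t: 5.28
eef_pos: [0.5035, 0.0703, 0.1059]
ee_rot: [-3.141, -0.003, 3.138]
force: [-0.6, 0.9, -0.8]
width: 0.0007
gripper_force: 0.0
```

Request:
move_arm:
  rows:
    - {"translation": [0, 0, 0], "rot": [0, 0, 0], "hand": 1}
    - {"translation": [0, 0, 1], "rot": [0, 0, 0], "hand": 1}
    - {"translation": [0, 0, 2], "rot": [0, 0, 0], "hand": 1}
    - {"translation": [0, 0, 2.5], "rot": [0, 0, 0], "hand": 1}
    - {"translation": [0, 0, 2.5], "rot": [0, 0, 0], "hand": 1}
    - {"translation": [0, 0, 2.5], "rot": [0, 0, 0], "hand": 1}

```text
t: 5.78
eef_pos: [0.5049, 0.0746, 0.0807]
ee_rot: [-3.141, -0.002, -3.141]
force: [-0.2, 0.4, -0.4]
width: 0.0004
gripper_force: 0.0
```

Request:
move_arm:
  rows:
    - {"translation": [0, 0, 0.4], "rot": [0, 0, 0], "hand": 1}
    - {"translation": [0, 0, 0.7], "rot": [0, 0, 0], "hand": 1}
    - {"translation": [0, 0, 0.9], "rot": [0, 0, 0], "hand": 1}
    - {"translation": [0, 0, 0.9], "rot": [0, 0, 0], "hand": 1}
    - {"translation": [0, 0, 0.9], "rot": [0, 0, 0], "hand": 1}
    - {"translation": [0, 0, 0.9], "rot": [0, 0, 0], "hand": 1}

```text
t: 6.28
eef_pos: [0.5056, 0.0745, 0.0729]
ee_rot: [3.141, 0.001, 3.141]
force: [-0.4, 1.2, 2.4]
width: 0.0005
gripper_force: 0.9
```

Request:
move_arm:
  rows:
    - {"translation": [0, 0, 0.2], "rot": [0, 0, 0], "hand": 1}
    - {"translation": [0, 0, 0.4], "rot": [0, 0, 0], "hand": 1}
    - {"translation": [0, 0, 0.4], "rot": [0, 0, 0], "hand": 1}
    - {"translation": [0, 0, 0.4], "rot": [0, 0, 0], "hand": 1}
    - {"translation": [0, 0, 0.4], "rot": [0, 0, 0], "hand": 1}
    - {"translation": [0, 0, 0.4], "rot": [0, 0, 0], "hand": 1}

```text
t: 6.78
eef_pos: [0.5056, 0.0745, 0.0688]
ee_rot: [3.141, 0.001, 3.141]
force: [1.1, 3.4, 4.1]
width: 0.0001
gripper_force: 1.8
```

Request:
move_arm:
  rows:
    - {"translation": [0, 0, 0.15], "rot": [0, 0, 0], "hand": 1}
    - {"translation": [0, 0, 0.15], "rot": [0, 0, 0], "hand": 1}
    - {"translation": [0, 0, 0.15], "rot": [0, 0, 0], "hand": 1}
    - {"translation": [0, 0, 0.15], "rot": [0, 0, 0], "hand": 1}
    - {"translation": [0, 0, 0.15], "rot": [0, 0, 0], "hand": 1}

```text
t: 7.2
eef_pos: [0.5056, 0.0745, 0.0672]
ee_rot: [3.141, 0.001, 3.141]
force: [1.5, 2.5, 4.4]
width: 0.0002
gripper_force: 2.1
```

Request:
move_arm:
  rows:
    - {"translation": [0, 0, -1.5], "rot": [0, 0, 0], "hand": 1}
    - {"translation": [0, 0, -3.5], "rot": [0, 0, 0], "hand": 1}
    - {"translation": [0, -3, -4], "rot": [0, 0, 0], "hand": 1}
    - {"translation": [0.4, -6, -4], "rot": [0, 0, 0], "hand": 1}
    - {"translation": [0.7, -9, -4], "rot": [0, 0, 0], "hand": 1}
    - {"translation": [0.7, -12, -4], "rot": [0, 0, 0], "hand": 1}
    - {"translation": [0.7, -15.3, -4], "rot": [0, 0, 0], "hand": 1}
    - {"translation": [0.7, -15.3, -4], "rot": [0, 0, 0], "hand": 1}

```text
t: 7.87
eef_pos: [0.4958, -0.0829, 0.106]
ee_rot: [-3.141, -0.004, 3.138]
force: [-0.7, 0.8, 0.1]
width: 0.0002
gripper_force: 0.0
```

Request:
move_arm:
  rows:
    - {"translation": [0, 0, 0], "rot": [0, 0, 0], "hand": 1}
    - {"translation": [0, 0, 1], "rot": [0, 0, 0], "hand": 1}
    - {"translation": [0, 0, 2], "rot": [0, 0, 0], "hand": 1}
    - {"translation": [0, 0, 2.5], "rot": [0, 0, 0], "hand": 1}
    - {"translation": [0, 0, 2.5], "rot": [0, 0, 0], "hand": 1}
    - {"translation": [0, 0, 2.5], "rot": [0, 0, 0], "hand": 1}

```text
t: 8.37
eef_pos: [0.4979, -0.0781, 0.0813]
ee_rot: [-3.141, -0.002, -3.141]
force: [0.2, -0.6, -0.2]
width: 0.0003
gripper_force: 0.0
```

Middle pad is about 0.5 N/mm, so it looks like the softest. Now the right one.

Request:
move_arm:
  rows:
    - {"translation": [0, 0, 0.4], "rot": [0, 0, 0], "hand": 1}
    - {"translation": [0, 0, 0.7], "rot": [0, 0, 0], "hand": 1}
    - {"translation": [0, 0, 0.9], "rot": [0, 0, 0], "hand": 1}
    - {"translation": [0, 0, 0.9], "rot": [0, 0, 0], "hand": 1}
    - {"translation": [0, 0, 0.9], "rot": [0, 0, 0], "hand": 1}
    - {"translation": [0, 0, 0.9], "rot": [0, 0, 0], "hand": 1}

```text
t: 8.87
eef_pos: [0.4988, -0.0783, 0.0737]
ee_rot: [3.141, 0.001, -3.141]
force: [-1.0, 1.9, 6.9]
width: 0.0005
gripper_force: 3.5
```

Request:
move_arm:
  rows:
    - {"translation": [0, 0, 0.2], "rot": [0, 0, 0], "hand": 1}
    - {"translation": [0, 0, 0.4], "rot": [0, 0, 0], "hand": 1}
    - {"translation": [0, 0, 0.5], "rot": [0, 0, 0], "hand": 1}
    - {"translation": [0, 0, 0.5], "rot": [0, 0, 0], "hand": 1}
    - {"translation": [0, 0, 0.5], "rot": [0, 0, 0], "hand": 1}
    - {"translation": [0, 0, 0.5], "rot": [0, 0, 0], "hand": 1}

```text
t: 9.37
eef_pos: [0.4989, -0.0784, 0.0693]
ee_rot: [3.141, 0.002, -3.141]
force: [-3.9, 3.4, 14.1]
width: 0.0003
gripper_force: 7.0
```

Right pad is the stiffest, at about 14 N for 7 mm, so the middle mount is the soft one. I'll press slightly more for margin, then go to its tag.

Request:
move_arm:
  rows:
    - {"translation": [0, 0, 0.12], "rot": [0, 0, 0], "hand": 1}
    - {"translation": [0, 0, 0.12], "rot": [0, 0, 0], "hand": 1}
    - {"translation": [0, 0, 0.12], "rot": [0, 0, 0], "hand": 1}
    - {"translation": [0, 0, 0.12], "rot": [0, 0, 0], "hand": 1}

```text
t: 9.7
eef_pos: [0.4989, -0.0784, 0.0683]
ee_rot: [3.141, 0.002, -3.141]
force: [-4.5, 3.5, 15.8]
width: 0.0006
gripper_force: 7.8
```

Request:
move_arm:
  rows:
    - {"translation": [0, 0, -2], "rot": [0, 0, 0], "hand": 1}
    - {"translation": [0, 0, -4], "rot": [0, 0, 0], "hand": 1}
    - {"translation": [0.5, 2.5, -5], "rot": [0, 0, 0], "hand": 1}
    - {"translation": [2, 5.5, -5], "rot": [0, 0, 0], "hand": 1}
    - {"translation": [3.5, 8.5, -5], "rot": [0, 0, 0], "hand": 1}
    - {"translation": [5, 11.5, -5], "rot": [0, 0, 0], "hand": 1}
    - {"translation": [6, 14.7, -5], "rot": [0, 0, 0], "hand": 1}
    - {"translation": [6, 14.7, -5], "rot": [0, 0, 0], "hand": 1}

```text
t: 10.37
eef_pos: [0.4374, 0.072, 0.1174]
ee_rot: [3.14, 0.002, -3.138]
force: [-0.1, 0.3, 0.0]
width: 0.0006
gripper_force: 0.0
```

Request:
move_arm:
  rows:
    - {"translation": [0, 0, 0], "rot": [0, 0, 0], "hand": 1}
    - {"translation": [0, 0, 1], "rot": [0, 0, 0], "hand": 1}
    - {"translation": [0, 0, 2], "rot": [0, 0, 0], "hand": 1}
    - {"translation": [0, 0, 2.8], "rot": [0, 0, 0], "hand": 1}
    - {"translation": [0, 0, 2.8], "rot": [0, 0, 0], "hand": 1}
    - {"translation": [0, 0, 2.8], "rot": [0, 0, 0], "hand": 1}
    - {"translation": [0, 0, 2.8], "rot": [0, 0, 0], "hand": 1}

```text
t: 10.95
eef_pos: [0.4386, 0.0679, 0.089]
ee_rot: [-3.141, 0.0, 3.141]
force: [-1.1, 0.1, 0.3]
width: 0.0005
gripper_force: 0.0
```

Run:
```python
from h import *
s=arm.get_state();print(s['eef_pos'],s['force'])
im,d=arm.grab_frame('side'); cv2.imwrite('pics/s2.png',cv2.resize(im[170:340,190:370,::-1],None,fx=3.5,fy=3.5))
```

```text
[0.438633   0.06792265 0.08903503] [-1.06130789  0.07735681  0.34023268]
```

View pics/s2.png

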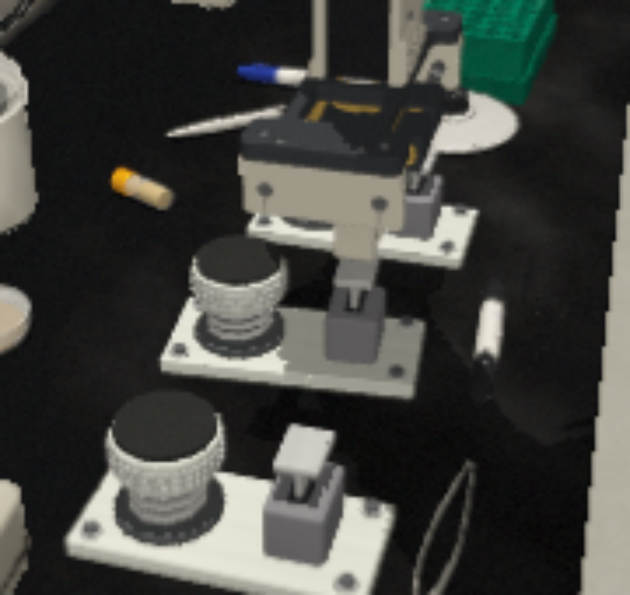

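The closed fingertips are centred above the middle tag, at about crop pixel (357,262). The left pad is back up. Pushing the tag down.

Request:
move_arm:
  rows:
    - {"translation": [0, 0, 0.8], "rot": [0, 0, 0], "hand": 1}
    - {"translation": [0, 0, 1.3], "rot": [0, 0, 0], "hand": 1}
    - {"translation": [0, 0, 1.7], "rot": [0, 0, 0], "hand": 1}
    - {"translation": [0, 0, 2.1], "rot": [0, 0, 0], "hand": 1}
    - {"translation": [0, 0, 2.5], "rot": [0, 0, 0], "hand": 1}
    - {"translation": [0, 0, 2.7], "rot": [0, 0, 0], "hand": 1}
    - {"translation": [0, 0, 2.7], "rot": [0, 0, 0], "hand": 1}
    - {"translation": [0, 0, 2.7], "rot": [0, 0, 0], "hand": 1}

```text
t: 11.67
eef_pos: [0.4377, 0.068, 0.0615]
ee_rot: [-3.141, -0.001, 3.141]
force: [-0.3, -0.2, -0.7]
width: 0.0003
gripper_force: 0.0
```

Request:
move_arm:
  rows:
    - {"translation": [0, 0, 0.15], "rot": [0, 0, 0], "hand": 1}
    - {"translation": [0, 0, 0.15], "rot": [0, 0, 0], "hand": 1}
    - {"translation": [0, 0, 0.15], "rot": [0, 0, 0], "hand": 1}

```text
t: 11.92
eef_pos: [0.4377, 0.068, 0.061]
ee_rot: [-3.141, -0.001, 3.141]
force: [-5.2, -0.2, 13.1]
width: 0.0006
gripper_force: 6.7
```

Request:
move_arm:
  rows:
    - {"translation": [0, 0, 0.1], "rot": [0, 0, 0], "hand": 1}
    - {"translation": [0, 0, 0.1], "rot": [0, 0, 0], "hand": 1}
    - {"translation": [0, 0, 0.1], "rot": [0, 0, 0], "hand": 1}

```text
t: 12.17
eef_pos: [0.4377, 0.068, 0.0607]
ee_rot: [-3.141, -0.001, -3.141]
force: [-10.0, 0.1, 25.7]
width: 0.0006
gripper_force: 12.6
```

Request:
move_arm:
  rows:
    - {"translation": [0, 0, -2], "rot": [0, 0, 0], "hand": 1}
    - {"translation": [0, 0, -5], "rot": [0, 0, 0], "hand": 1}
    - {"translation": [0, 0, -8], "rot": [0, 0, 0], "hand": 1}
    - {"translation": [0, 0, -11], "rot": [0, 0, 0], "hand": 1}
    - {"translation": [0, -3, -14], "rot": [0, 0, 0], "hand": 1}
    - {"translation": [0, -6, -16], "rot": [0, 0, 0], "hand": 1}
    - {"translation": [0, -9, -16], "rot": [0, 0, 0], "hand": 1}
    - {"translation": [0, -12, -16], "rot": [0, 0, 0], "hand": 1}

```text
t: 12.83
eef_pos: [0.4384, -0.0525, 0.221]
ee_rot: [3.14, 0.003, -3.141]
force: [-0.4, -0.0, -1.1]
width: 0.0004
gripper_force: 0.0
```

Request:
move_arm:
  rows:
    - {"translation": [0, -3, 0], "rot": [0, 0, 0], "hand": 1}
    - {"translation": [0, -6, 0], "rot": [0, 0, 0], "hand": 1}
    - {"translation": [0, -9, 0], "rot": [0, 0, 0], "hand": 1}
    - {"translation": [0, -12, 0], "rot": [0, 0, 0], "hand": 1}
    - {"translation": [0, -14, 0], "rot": [0, 0, 0], "hand": 1}
    - {"translation": [0, -14, 0], "rot": [0, 0, 0], "hand": 1}
    - {"translation": [0, -14, 0], "rot": [0, 0, 0], "hand": 1}

```text
t: 13.42
eef_pos: [0.4375, -0.1925, 0.2189]
ee_rot: [3.141, -0.001, 3.139]
force: [0.5, 0.4, 0.2]
width: 0.0006
gripper_force: 0.0
```

Run:
```python
from h import *
np.set_printoptions(precision=4,suppress=True)
s=arm.get_state();print(s['eef_pos'],s['force'])
im,d=arm.grab_frame('side'); cv2.imwrite('pics/s3.png',cv2.resize(im[130:390,150:390,::-1],None,fx=2.3,fy=2.3))
Q=cloud('side',d).reshape(-1,3);x,y,z=Q.T
for c in [(.496,.223),(.506,.0745),(.498,-.079),(.429,.2253),(.439,.0685),(.4315,-.079)]:
    m=(np.hypot(x-c[0],y-c[1])<.01)&(z>.03)&(z<.08);print(c,m.sum(),np.median(z[m]))
```

```text
[ 0.4375 -0.1925  0.2189] [0.5026 0.4169 0.2283]
(0.496, 0.223) 77 0.06161614176911484
(0.506, 0.0745) 42 0.061308607429947565
(0.498, -0.079) 24 0.061388133086632046
(0.429, 0.2253) 151 0.061046254218168394
(0.439, 0.0685) 48 0.04626120453348684
(0.4315, -0.079) 52 0.05915932665739165
```

View pics/s3.png

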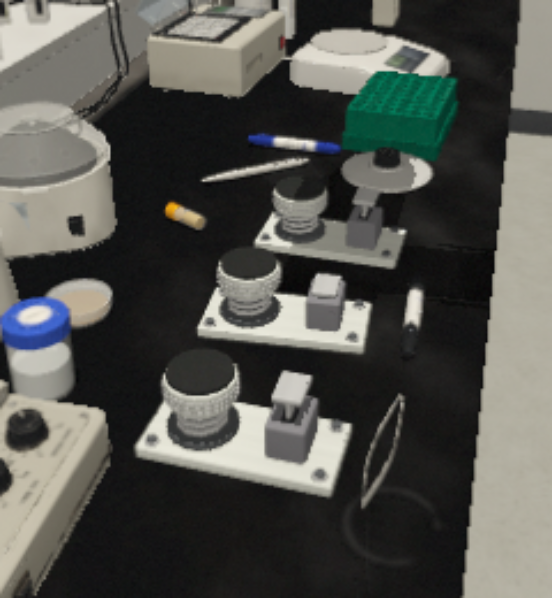

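The middle tag, at about crop pixel (327,282), is flush on its guide, with its top at 46 mm. The other two tags and all three pads are up, and nothing else has moved.

```bash
python3 -c "
from station import arm
print(arm.job_done())"
```

```text
the job is handed in; nothing more can be done
None
```

I pressed the pads left to right; the middle mount is the softest (about 0.5 N/mm, against about 1 on the left and 2 on the right), so I pushed its tag fully down, left the other two tags up, and handed the job in at about 13.5 s.

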